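# Set the tray shaker to the blue speed and start it

### The arm

A 6-joint arm with a two-finger parallel gripper is mounted at the origin on the work surface. World frame = base frame: x ahead of the robot, y to its left, z up, the work surface at z = 0. Lengths are in m, angles in rad, forces in N, time in s.
With the tool pointing down it reaches from about 0.35 to 0.85 m from the base axis. Payload 8.1 kg.
Tool frame: the origin (TCP) lies midway between the tips of the shut fingers; the grasp point (between the pads) lies 19 mm behind it; z points along the fingers, y is the direction in which the jaws open and shut (so a half turn about z gives the same grasp; the last joint's range is limited). The gripper opens to 93 mm and grips with 3 to 60 N. Pads are 15 mm wide; open, the fingers measure 128 mm over their backs; the gripper's body (75 mm by 188 mm) begins 65 mm behind the grasp point.
Start: joints at [1.221, 0.13, 1.488, -0, 1.523, -0.085], TCP at [0.157, 0.579, 0.219] pointing down, gripper open.
Joint ranges: [-2.96, 2.96], [-0.89, 2.26], [0.02, 2.5], [-1.34, 4.48], [0, 2.73], [-2.66, 2.66]. Speed limits (rad/s): [2.39, 2.39, 2.79, 3.14, 3.14, 3.14].

### API

Orientations are given as a rotation vector (axis times angle).
In Python, from plant import robot gives the robot as it stands. The module is installed in compiled form; this text tells all that it offers.
- The arm moves only by the shell command python3 -m pendant 'ROWS' [FORCE]. ROWS is JSON, a list of rows, each an object with "translation": the shift along the tool's x, y, z in mm, a list of three; "twist": the turn, a rotation vector about the tool's x, y, z in rad, a list of three; "grip": the opening, from -1 (shut) to 1 (fully open). A call has exactly 10 rows; each row shifts and turns the pose as measured when the row begins, along the tool's axes as they then stand; what a row does not reach is not made up. A row lasts 1/10 s, in which the tool goes at most 50 mm and 8.59 degrees, less where a joint would pass 70% of its speed; a pose out of reach is approached as far as the arm can. A call is refused whole if a number of a shift passes 50 or a number of a turn 0.15, either way. A call with a gripper value outside its range is refused whole. The fingers move at their own pace and stop on an object; FORCE is the grip in N (left out, the last holds). Time passes only in rows, so rows that do not move let the fingers close, or fill a call up. It gives the time, the measured TCP pose, the force and the opening at its end, in the units of the state.
- robot.read_state(): the state, without advancing time (a new reading comes with each control period).
- robot.read_camera(name): name is "scene" or "side" or "wrist"; returns (picture, depth): 400x640x3 uint8, red, green, blue; 400x640 float32, m along the optical axis (not along the pixel's ray), 0 where there is no reading.
- robot.camera_info(name): a dict with "vertical_fov" (degrees; the focal length in pixels is half the picture's height over the tangent of half this angle, whatever the lens; pixels are square), "cx", "cy" (the principal point, pixels), "cam_to_world" (4x4, takes a point from camera to world coordinates). Camera axes: x right, y up, looking along -z (the intrinsics and any distortion apply to the point x, -y, -z); pixel columns grow to the right and rows downward; lengths in m; the calibration is good to about 2 mm. A picture is of the moment at which its call begins: read the wrist's pose just before it. camera_info takes no time and is no camera call; for the wrist camera it gives the pose at the moment of the call.
- robot.close_job(): hands the job in, once; it reports no verdict.
The state is a dict: "t": time; "q": joint angles; "dq": joint speeds; "joint_torque": joint torques, N m; "tool_pos": TCP position; "orientation": TCP orientation; "force": force on the tool from outside, world axes, zero at the start; "wrist_torque": the same for the moment, N m; "opening": finger opening in m.
Only numpy, scipy, OpenCV 4.12 (cv2) and the standard library are available. Lean on these libraries where they do the work, as an engineer would, in place of code of your own. Each camera call takes 0.05 s, during which the arm holds its last target. There are 200 camera calls.

### The job

Start the tray shaker at the blue speed: with a fingertip against the side of the black pointer knob, push it round through its clicks until it sits in the click that points at the blue sticker, and then press the green start button fully down and let it come up again. Do not pinch the knob, do not press start while the knob points anywhere else, and do not press the red stop button. Leave the trays and everything else on the bench where they stand.

Things in the scene. Friction and masses are not known exactly. Their poses are not given: they have to be found in the camera images.
- shaker: white tray shaker, 340 mm (x) by 320 mm (y), standing fast on the bench; origin at the centre of its underside, x from its control front to its back, y to the operator's left, z up. Level control deck, 72 mm above the bench, along the front 125 mm (x = -170 to -45): dial on the left, green then red button on the right. Behind it the platform with a rubber mat, top 93 mm above the bench
- dial_center (a point): centre of the selector dial on its turning axis, at deck level, 60 mm behind the shaker's front edge and 75 mm left of its middle; axes as the shaker's. A light grey scale plate, 113 mm in diameter, lies flat round it with a black tick mark for each of the eight positions
- selector (a joint): turn of the black pointer knob, rad, growing clockwise seen from above. Eight click positions 0.5236 rad (30 degrees) apart: 0, 0.5236 ... 3.6652, hard stops at the first and last; it starts in one of the first three. At 0 the pointer stands 105 degrees counter-clockwise of the shaker's x axis. Leaving a click takes 0.07 N m (4 N at 20 mm); past half way it snaps on ahead of the finger
- pointer_tip (a point): pointing end of the selector's bar, 32 mm from the axis, 16 mm above the deck; x outward along the pointer, z up. The knob is a round skirt, 50 mm in diameter, top 6 mm above the deck, with an upright bar on it, 14 mm wide, top 27 mm above the deck, from 32 mm ahead of the axis (white line on top and nose) to 20 mm behind. Pushed on a flank of the bar it turns
- inlay_ccw: dark rubber grip inlay on the counter-clockwise flank of the selector's bar, fixed to the knob. Origin on the turning axis 1 mm above the deck, x along the pointer, z up. Its upright outer face is the plane y = 7 mm, from x = -17 to 29 mm and 6 to 24 mm above the origin. Pushed here the knob turns clockwise
- inlay_cw: dark rubber grip inlay on the clockwise flank of the selector's bar, fixed to the knob. Origin on the turning axis 1 mm above the deck, x along the pointer, z up. Its upright outer face is the plane y = -7 mm, from x = -17 to 29 mm and 6 to 24 mm above the origin. Pushed here the knob turns counter-clockwise
- blue_dot: the blue round sticker, 15 mm across and flat on the scale plate (1 mm above the deck), 46.5 mm from the dial's axis, exactly in line with one of the click positions; its centre. It sits at the fourth, fifth, sixth or seventh position; a yellow, an orange and a green sticker sit at the other three of these
- start (a joint): travel of the green start button, m: 0 up, 0.006 fully pressed; a spring button, 1.5 N to begin and 5 N at full travel; springs back up when let go
- start_top (a point): centre of the top face of the green start button, 26 mm in diameter, 18 mm above the deck when up, flush with its black collar (42 mm in diameter) when fully down; it is pressed straight down
- stop (a joint): travel of the red stop button, m: 0 up, 0.006 fully pressed; must be left alone
- stop_top (a point): centre of the top face of the red stop button, same size as the green one and 54 mm to its right
- tray_left: white three-well blood-typing tray, 66 x 122 x 9 mm, loose on the left of the shaker's platform; origin at the centre of its underside
- tray_right: the same kind of tray, loose on the right of the platform; origin at the centre of its underside
- dropper_blue: small white dropper bottle with blue cap, 25 mm in diameter, 70 mm high, loose on the bench close in front of the shaker; origin at the centre of its underside
- dropper_yellow: the same with a yellow cap, also in front of the shaker; origin at the centre of its underside
- party_cup: empty red plastic cup, 96 mm across the rim, 120 mm high, loose on the bench to the left; origin at the centre of its underside
- tube_rack: blue rack of capped test tubes, 70 x 200 mm, 98 mm high, loose on the bench to the right; origin at the centre of its underside
- tube_cap: blue tube cap, 22 mm across, 11 mm high, loose on the bench to the left; origin at the centre of its underside
- scissors: scissors with black handles, 180 mm long, lying loose on the bench to the right; origin near the rivet, on the bench

How it is judged:
By the outcome, as a careful person would: the job done as asked, in the order asked, and still so for the second after the job is handed in, with the robot touching nothing.
It also fails if it takes over 45 s, if anything falls off the work surface, if the arm or the gripper's body presses on something with over 40 N, if the wrist force passes 120 N, or if a joint passes its speed limit or range.

## Working session

There is one attempt and no reset: what is moved stays moved. The work goes in short steps, Python scripts to look and compute and a shell command to move; the robot and the scene stay as the last step left them, time stands still between calls to the robot, and variables do not carry over. Pictures are saved under pics/ and viewed, about 8 in all and at most 12, crops included, and the job is handed in when it is done.

```bash
mkdir -p pics; python3 - <<'E'
from plant import robot
import cv2,numpy as np
np.set_printoptions(precision=4,suppress=True)
s=robot.read_state();print(s)
for n in("scene","side","wrist"):
    i=robot.camera_info(n);print(n,i)
    p,d=robot.read_camera(n);np.savez(f"pics/{n}0.npz",p=p,d=d,M=i["cam_to_world"])
    cv2.imwrite(f"pics/{n}0.png",p[:,:,::-1])
E
```

```text
{'t': 0.0, 'q': array([ 1.2206,  0.1311,  1.4893,  0.    ,  1.523 , -0.0854]), 'dq': array([ 0.0009, -0.0002,  0.    , -0.0012,  0.0001, -0.0002]), 'joint_torque': array([ -0.0031, -55.9864, -49.174 ,   0.0764,   0.0358,  -0.0001]), 'tool_pos': array([0.1568, 0.5786, 0.2176]), 'orientation': array([-0.4146, -3.1137,  0.0028]), 'force': array([ 0.039 , -0.4626, -0.4355]), 'wrist_torque': array([0.018 , 0.0068, 0.011 ]), 'opening': 0.0931480997808047}
scene {'vertical_fov': 52.98851636242574, 'cx': 322.02127222357177, 'cy': 194.1732966501716, 'cam_to_world': array([[ 0.7586, -0.4004,  0.514 ,  1.2753],
       [ 0.6512,  0.4919, -0.578 , -0.8157],
       [-0.0214,  0.7731,  0.6339,  0.9797],
       [ 0.    ,  0.    ,  0.    ,  1.    ]])}
side {'vertical_fov': 46.91169417586411, 'cx': 325.5091505111278, 'cy': 203.55390346202137, 'cam_to_world': array([[-0.9984,  0.0424, -0.0363,  0.4783],
       [-0.0558, -0.7423,  0.6678,  0.9334],
       [ 0.0014,  0.6687,  0.7435,  1.1135],
       [ 0.    ,  0.    ,  0.    ,  1.    ]])}
wrist {'vertical_fov': 60.64766617661645, 'cx': 313.39226277535965, 'cy': 198.33897060889538, 'cam_to_world': array([[ 0.2617, -0.931 , -0.2546,  0.0873],
       [ 0.9651,  0.2521,  0.0705,  0.5978],
       [-0.0015, -0.2642,  0.9645,  0.3838],
       [ 0.    ,  0.    ,  0.    ,  1.    ]])}
```

View pics/scene0.png

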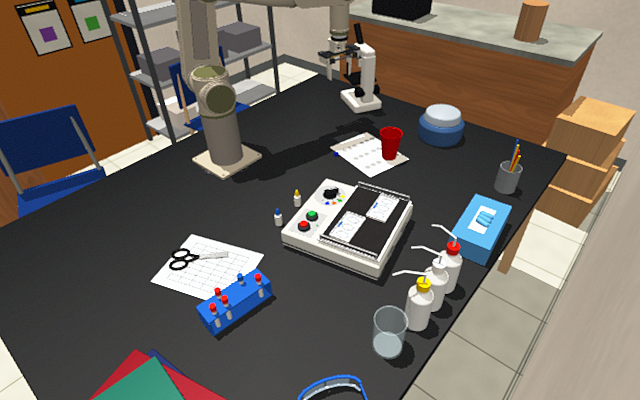

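View pics/side0.png

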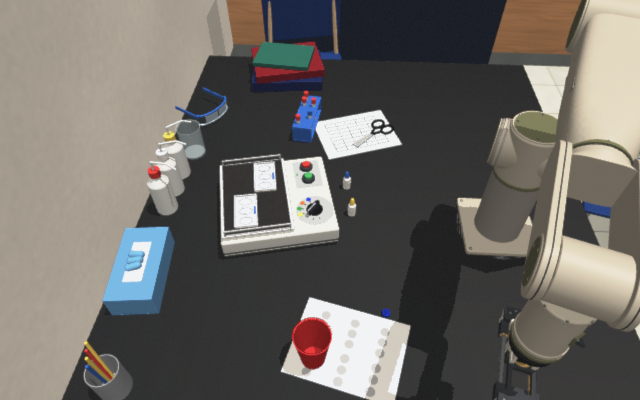

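The scene view shows the shaker at about (350,225). In the side view the knob is at about (315,209), the green button at (308,177), the red one at (306,166), and the stickers run along the dial's left edge. Next I'll measure the buttons and the dial.

```bash
cat > h.py <<'E'
import numpy as np,cv2
from plant import robot
np.set_printoptions(precision=4,suppress=True)
def ray(n,M,u,v):
    i=robot.camera_info(n);f=200/np.tan(np.radians(i["vertical_fov"]/2))
    d=M[:3,:3]@np.array([(u-i["cx"])/f,-(v-i["cy"])/f,-1]);return M[:3,3],d
def onz(n,M,u,v,z):
    o,d=ray(n,M,u,v);return (o+d*(z-o[2])/d[2])
def proj(n,M,P):
    i=robot.camera_info(n);f=200/np.tan(np.radians(i["vertical_fov"]/2))
    c=M[:3,:3].T@(np.asarray(P)-M[:3,3]);return i["cx"]-f*c[0]/c[2],i["cy"]+f*c[1]/c[2]
def blobs(p,box,lo,hi,amin=5):
    x0,y0,x1,y1=box;h=cv2.cvtColor(p[y0:y1,x0:x1],cv2.COLOR_RGB2HSV)
    m=cv2.inRange(h,np.array(lo),np.array(hi));n,l,s,c=cv2.connectedComponentsWithStats(m)
    return [(c[k]+[x0,y0],s[k,4]) for k in range(1,n) if s[k,4]>=amin]
COL={"green":((50,90,60),(80,255,255)),"yellow":((24,110,120),(34,255,255)),"orange":((9,120,120),(20,255,255)),"blue":((100,120,80),(130,255,255)),"red":((0,150,90),(7,255,255))}
E
python3 - <<'E'
from h import *
for n,box in(("side",(285,150,345,235)),("scene",(285,175,360,245))):
    D=np.load(f"pics/{n}0.npz");p,d,M=D["p"],D["d"],D["M"]
    for c,(lo,hi) in COL.items():
        for ce,a in blobs(p,box,lo,hi,4):
            print(n,c,ce,a,onz(n,M,*ce,.073),onz(n,M,*ce,.090),"depth",d[int(ce[1]),int(ce[0])])
D=np.load("pics/side0.npz");cv2.imwrite("pics/crop1.png",cv2.resize(D["p"][150:235,280:350,::-1],None,fx=7,fy=7,interpolation=cv2.INTER_CUBIC))
E
```

```text
side green [307.9038 175.5385] 52 [ 0.5923 -0.1187  0.073 ] [ 0.5905 -0.1015  0.09  ] depth 1.4531739
side green [299. 208.] 11 [0.6078 0.0214 0.073 ] [0.6057 0.0363 0.09  ] depth 1.3855731
side yellow [299.8333 214.0833] 12 [0.603  0.0453 0.073 ] [0.601  0.0598 0.09  ] depth 1.3750885
side orange [301.75   202.6667] 12 [ 0.6015 -0.0006  0.073 ] [0.5995 0.0147 0.09  ] depth 1.4057479
side blue [308. 199.] 11 [ 0.5837 -0.0168  0.073 ] [ 0.582  -0.0012  0.09  ] depth 1.412412
side red [305.5 164.3] 40 [ 0.6045 -0.1707  0.073 ] [ 0.6024 -0.1526  0.09  ] depth 1.4872007
scene green [339.3333 199.8889] 9 [0.6077 0.0253 0.073 ] [0.6202 0.0095 0.09  ] depth 1.4074724
scene green [311.5217 213.7826] 46 [ 0.5805 -0.0904  0.073 ] [ 0.5936 -0.104   0.09  ] depth 1.3207707
scene yellow [296.6429 191.6429] 14 [ 0.4599 -0.0358  0.073 ] [ 0.4752 -0.0505  0.09  ] depth 1.456286
scene yellow [342.3333 196.1111] 9 [0.603  0.0482 0.073 ] [0.6156 0.032  0.09  ] depth 1.4218053
scene orange [333.5 202.5] 8 [0.6008 0.0016 0.073 ] [ 0.6134 -0.0138  0.09  ] depth 1.3924166
scene blue [326.6667 202.8889] 9 [ 0.5837 -0.015   0.073 ] [ 0.5967 -0.0301  0.09  ] depth 1.3977724
scene blue [339.5 224. ] 8 [ 0.6844 -0.0695  0.073 ] [ 0.6955 -0.0835  0.09  ] depth 1.2770358
scene red [303.3696 223.7609] 46 [ 0.5923 -0.1436  0.073 ] [ 0.6051 -0.1562  0.09  ] depth 1.2894269
```

View pics/crop1.png

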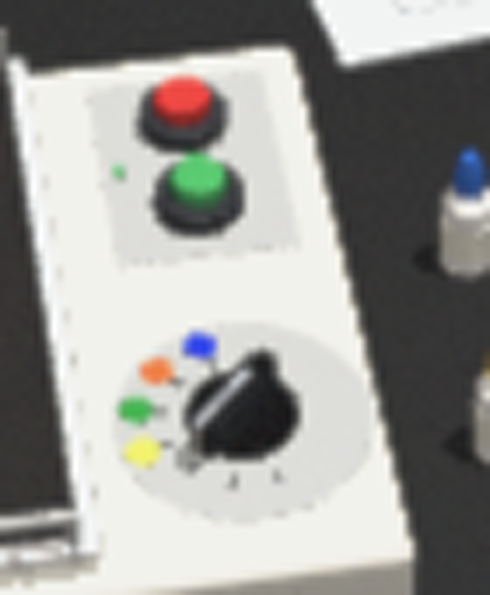

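Clockwise from the pointer, the stickers are yellow (4th), green (5th), orange (6th) and blue (7th). The white nose seems to sit in the 3rd click, next to yellow. The dial centre is at about (0.5615, 0.025) and the shaker's yaw is about 13°. I'll shut the gripper and move over to look from close by.

```bash
python3 -m pendant '[{"translation":[-35,-32,0],"twist":[0,0,0],"grip":-1},{"translation":[-35,-32,0],"twist":[0,0,0],"grip":-1},{"translation":[-35,-32,0],"twist":[0,0,0],"grip":-1},{"translation":[-35,-32,0],"twist":[0,0,0],"grip":-1},{"translation":[-35,-32,0],"twist":[0,0,0],"grip":-1},{"translation":[-35,-32,0],"twist":[0,0,0],"grip":-1},{"translation":[-35,-32,0],"twist":[0,0,0],"grip":-1},{"translation":[-35,-32,0],"twist":[0,0,0],"grip":-1},{"translation":[-35,-32,0],"twist":[0,0,0],"grip":-1},{"translation":[-35,-32,0],"twist":[0,0,0],"grip":-1}]' 20
```

```text
t: 1.15
tool_pos: [0.415, 0.1671, 0.214]
orientation: [-0.397, -3.114, 0.008]
force: [1.5, -0.1, 0.4]
opening: 0.0177
```

```bash
python3 -m pendant '[{"translation":[-36,-28,0],"twist":[0,0,0],"grip":-1},{"translation":[-36,-28,0],"twist":[0,0,0],"grip":-1},{"translation":[-36,-28,0],"twist":[0,0,0],"grip":-1},{"translation":[-32,-26,0],"twist":[0,0,0],"grip":-1},{"translation":[0,0,0],"twist":[0,0,-0.15],"grip":-1},{"translation":[0,0,0],"twist":[0,0,-0.15],"grip":-1},{"translation":[0,0,0],"twist":[0,0,-0.15],"grip":-1},{"translation":[0,0,0],"twist":[0,0,-0.15],"grip":-1},{"translation":[0,0,0],"twist":[0,0,-0.15],"grip":-1},{"translation":[0,0,0],"twist":[0,0,-0.15],"grip":-1}]' && python3 - <<'E'
from h import *
s=robot.read_state();M=robot.camera_info("wrist")["cam_to_world"]
p,d=robot.read_camera("wrist");np.savez("pics/wrist1.npz",p=p,d=d,M=M);cv2.imwrite("pics/wrist1.png",p[:,:,::-1])
print(s["q"],s["tool_pos"],s["orientation"])
for n,P in dict(dial=(.5615,.025,.073),green=(.592,-.103,.09),tcp=s["tool_pos"]).items(): print(n,proj("wrist",M,P))
for c,(lo,hi) in COL.items():
    for ce,a in blobs(p,(0,0,640,400),lo,hi,60): print(c,ce,a,onz("wrist",M,*ce,.073)[:2],onz("wrist",M,*ce,.09)[:2])
E
```

```text
t: 2.15
tool_pos: [0.5269, 0.0101, 0.2109]
orientation: [0.996, -2.971, 0.005]
force: [-0.1, 0.7, 0.2]
opening: 0.0006
[-0.0737 -0.0566  1.6939 -0.006   1.5109 -2.2911] [0.5269 0.0101 0.2109] [ 0.9959 -2.9706  0.0047]
dial (np.float64(304.7042266000175), np.float64(226.13850961962348))
green (np.float64(162.75122714018093), np.float64(174.30609410496334))
tcp (np.float64(314.93905158835), np.float64(248.0123785842097))
green [160.7471 174.1067] 684 [ 0.6001 -0.1087] [ 0.5929 -0.1045]
green [271.5294 259.6118] 85 [0.6083 0.0198] [0.6006 0.0169]
orange [307.2602 308.2764] 123 [0.6301 0.0793] [0.6212 0.073 ]
orange [319.7353 320.1765] 68 [0.6334 0.0976] [0.6243 0.0903]
orange [307.191  340.3034] 89 [0.6601 0.1017] [0.6496 0.0942]
orange [319.5294 341.6029] 68 [0.6537 0.1129] [0.6435 0.1047]
blue [209.1207  23.7069] 290 [ 0.469  -0.1408] [ 0.469  -0.1348]
blue [626.1595 215.1628] 301 [0.3719 0.258 ] [0.3774 0.2418]
blue [253.65   219.5611] 180 [ 0.5851 -0.0171] [ 0.5787 -0.018 ]
blue [110.3125 281.4583] 96 [ 0.7231 -0.0934] [ 0.709 -0.09 ]
red [ 98.132  148.0861] 697 [ 0.6133 -0.165 ] [ 0.6053 -0.1576]
red [257.1419 243.3784] 148 [ 0.6028 -0.0008] [ 0.5955 -0.0027]
```

View pics/wrist1.png

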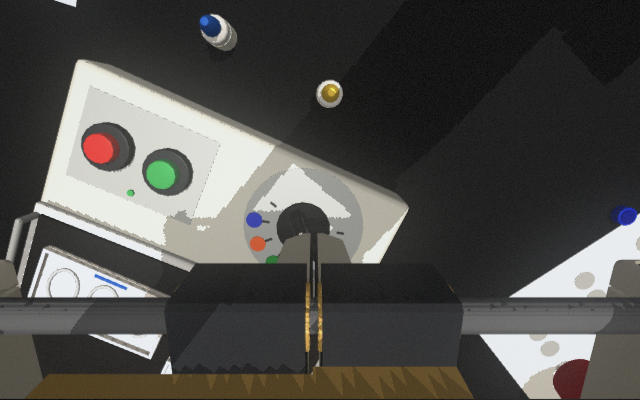

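The blue sticker is at (254,220) px and the start button at (161,174), and both agree with the fit. The fingers hide the pointer, so I'll move to the approach side of the bar and look again.

```bash
python3 -m pendant '[{"translation":[-22,16,0],"twist":[0,0,0],"grip":-1},{"translation":[-21,15,0],"twist":[0,0,0],"grip":-1},{"translation":[0,0,0],"twist":[0,0,-0.15],"grip":-1},{"translation":[0,0,0],"twist":[0,0,-0.15],"grip":-1},{"translation":[0,0,0],"twist":[0,0,0],"grip":-1},{"translation":[0,0,20],"twist":[0,0,0],"grip":-1},{"translation":[0,0,20],"twist":[0,0,0],"grip":-1},{"translation":[0,0,0],"twist":[0,0,0],"grip":-1},{"translation":[0,0,0],"twist":[0,0,0],"grip":-1},{"translation":[0,0,0],"twist":[0,0,0],"grip":-1}]' && cat >> h.py <<'E'
C=np.array([.5622,.0246]);YAW=13.1
def pose():
    from scipy.spatial.transform import Rotation as R
    s=robot.read_state();Rm=R.from_rotvec(s["orientation"]).as_matrix()
    return s,Rm
def report(ang,r,n,z):
    "tool-frame mm to the point at pointer angle ang(deg world), radius r, ccw offset n (mm), height z"
    s,Rm=pose();a=np.radians(ang);u=np.array([np.cos(a),np.sin(a)]);v=np.array([-u[1],u[0]])
    t=np.append(C+(r*u+n*v)/1000,z)
    print("q6 %.2f"%s["q"][5],"tcp",s["tool_pos"],"ty",np.degrees(np.arctan2(Rm[1,1],Rm[0,1])),"F",s["force"],"->",t,"toolmm",Rm.T@(t-s["tool_pos"])*1000,"relpolar",rel(s["tool_pos"],ang))
def rel(P,ang):
    a=np.radians(ang);d=(np.asarray(P)[:2]-C)*1000;return d[0]*np.cos(a)+d[1]*np.sin(a),-d[0]*np.sin(a)+d[1]*np.cos(a)
E
python3 - <<'E'
from h import *
report(58.1,20,36,.083)
M=robot.camera_info("wrist")["cam_to_world"]
p,d=robot.read_camera("wrist");np.savez("pics/wrist2.npz",p=p,d=d,M=M)
q,_=robot.read_camera("side")
u,v=map(int,proj("wrist",M,(*C,.085)));print(u,v)
for k in range(8):
    a=np.radians(YAW+105-30*k);print(k,proj("wrist",M,(C[0]+.032*np.cos(a),C[1]+.032*np.sin(a),.099)))
w=cv2.resize(p[max(v-75,0):v+75,max(u-90,0):u+90,::-1],(720,600),interpolation=2);cv2.imwrite("pics/w2.png",w)
E
```

```text
t: 3.2
tool_pos: [0.5416, 0.0621, 0.1694]
orientation: [1.394, -2.804, 0.002]
force: [0.7, 0.3, -0.6]
opening: 0.0004
q6 -2.47 tcp [0.5416 0.0621 0.1694] ty 142.87133976299066 F [ 0.7412  0.2799 -0.5532] -> [0.5422 0.0606 0.083 ] toolmm [-0.0473 -1.6803 86.3646] relpolar (np.float64(20.916960987402476), np.float64(37.30911072865587))
262 182
0 (np.float64(300.5744619900276), np.float64(204.5175109976709))
1 (np.float64(286.2274384050096), np.float64(221.3096351201251))
2 (np.float64(265.2142213913461), np.float64(228.74003668685577))
3 (np.float64(242.76814322664438), np.float64(225.13869207639343))
4 (np.float64(224.40262206849386), np.float64(211.29864733342527))
5 (np.float64(214.90895663726013), np.float64(190.4211917184117))
6 (np.float64(217.21524044162015), np.float64(167.73973455795985))
7 (np.float64(231.24516896652912), np.float64(149.49179177429795))
```

View pics/w2.png

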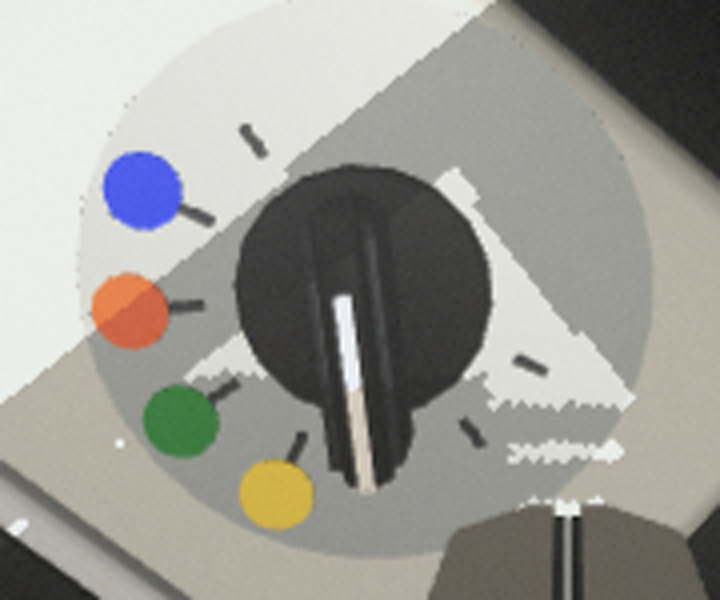

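The nose lands on the predicted pixel for the 3rd click (about (368,487) in the crop), and blue is the 7th, so four clicks clockwise are needed. The fingertip is on the counter-clockwise side of the bar with room to spare, so I'll descend.

```bash
python3 -m pendant '[{"translation":[0,0,20],"twist":[0,0,-0.04],"grip":-1},{"translation":[0,0,20],"twist":[0,0,-0.04],"grip":-1},{"translation":[0,0,20],"twist":[0,0,0],"grip":-1},{"translation":[0,0,15],"twist":[0,0,0],"grip":-1},{"translation":[0,0,6],"twist":[0,0,0],"grip":-1},{"translation":[0,0,4],"twist":[0,0,0],"grip":-1},{"translation":[0,0,0],"twist":[0,0,0],"grip":-1},{"translation":[0,-4,0],"twist":[0,0,0],"grip":-1},{"translation":[0,-4,0],"twist":[0,0,0],"grip":-1},{"translation":[0,0,0],"twist":[0,0,0],"grip":-1}]' && python3 -c "
from h import *
report(58.1,20,24,.084)"
```

```text
t: 4.3
tool_pos: [0.5555, 0.057, 0.0913]
orientation: [-1.508, 2.751, -0.013]
force: [-0.9, 0.4, 0.4]
opening: 0.0003
q6 -2.56 tcp [0.5555 0.057  0.0913] ty 147.45398043069554 F [-0.8612  0.3502  0.3974] -> [0.5524 0.0543 0.084 ] toolmm [3.9715 1.2615 7.2463] relpolar (np.float64(23.962181929504805), np.float64(22.760516425947902))
```

```bash
python3 -m pendant '[{"translation":[2,0,4],"twist":[0,0,0],"grip":-1},{"translation":[2,0,3],"twist":[0,0,0],"grip":-1},{"translation":[0,0,0],"twist":[0,0,0],"grip":-1},{"translation":[-2.4,-2.1,0],"twist":[0,0,0.1],"grip":-1},{"translation":[-2.4,-2.1,0],"twist":[0,0,0.1],"grip":-1},{"translation":[-2.4,-2.1,0],"twist":[0,0,0.1],"grip":-1},{"translation":[-2.4,-2.1,0],"twist":[0,0,0.1],"grip":-1},{"translation":[-2.4,-2.1,0],"twist":[0,0,0.1],"grip":-1},{"translation":[0,0,0],"twist":[0,0,0],"grip":-1},{"translation":[0,0,0],"twist":[0,0,0],"grip":-1}]' && python3 -c "
from h import *
report(28.1,20,24,.085)"
```

```text
t: 5.3
tool_pos: [0.5676, 0.0552, 0.0833]
orientation: [-0.756, 3.046, -0.008]
force: [0.0, 0.0, 0.5]
opening: 0.0005
q6 -2.05 tcp [0.5676 0.0552 0.0833] ty 117.8651286611913 F [0.0236 0.045  0.4959] -> [0.5685 0.0552 0.085 ] toolmm [-0.8113 -0.4183 -1.6587] relpolar (np.float64(19.193396240875842), np.float64(24.412290928693146))
```

```bash
cat >> h.py <<'E'
def look(name):
    M=robot.camera_info("wrist")["cam_to_world"];p,d=robot.read_camera("wrist")
    u,v=map(int,proj("wrist",M,(*C,.085)));x0,y0=max(u-110,0),max(v-80,0)
    for k in range(2,8):
        a=np.radians(YAW+105-30*k);q=proj("wrist",M,(C[0]+.032*np.cos(a),C[1]+.032*np.sin(a),.099));print(k,(np.array(q)-[x0,y0])*3)
    c=p[y0:v+80,x0:u+110,::-1];cv2.imwrite(name,cv2.resize(c,None,fx=3,fy=3,interpolation=2))
E
python3 -c "
from h import *
look('pics/w3.png')"
```

```text
2 [424.4729 431.857 ]
3 [327.1504 455.6041]
4 [227.7493 432.0457]
5 [149.5446 365.8885]
6 [113.0021 271.2933]
7 [130.979  171.3969]
```

View pics/w3.png

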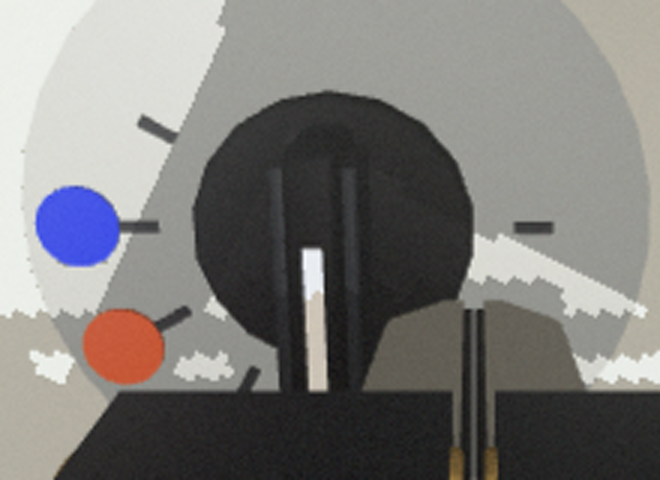

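The pointer is now in the yellow click (4th), and the fingertip is just behind its flank. I'll push on through two more clicks.

```bash
python3 -m pendant '[{"translation":[-2.4,-2.0,0],"twist":[0,0,0.1],"grip":-1},{"translation":[-2.4,-2.0,0],"twist":[0,0,0.1],"grip":-1},{"translation":[-2.4,-2.0,0],"twist":[0,0,0.1],"grip":-1},{"translation":[-2.4,-2.0,0],"twist":[0,0,0.1],"grip":-1},{"translation":[-2.4,-2.0,0],"twist":[0,0,0.1],"grip":-1},{"translation":[-2.4,-2.0,0],"twist":[0,0,0.1],"grip":-1},{"translation":[-2.4,-2.0,0],"twist":[0,0,0.1],"grip":-1},{"translation":[-2.4,-2.0,0],"twist":[0,0,0.1],"grip":-1},{"translation":[-2.4,-2.0,0],"twist":[0,0,0.1],"grip":-1},{"translation":[0,0,0],"twist":[0,0,0],"grip":-1}]' && python3 -c "
from h import *
report(-31.9,20,24,.085)
look('pics/w4.png')"
```

```text
t: 6.35
tool_pos: [0.5885, 0.0428, 0.0833]
orientation: [0.661, 3.069, 0.003]
force: [0.1, 0.1, -0.4]
opening: 0.0007
q6 -1.16 tcp [0.5885 0.0428 0.0833] ty 65.67521353574931 F [ 0.1226  0.0867 -0.3895] -> [0.5919 0.0344 0.085 ] toolmm [-6.5147 -6.264  -1.7409] relpolar (np.float64(12.719664683251219), np.float64(29.354802117556794))
2 [522.5323 296.2762]
3 [482.3288 385.1647]
4 [402.0186 441.384 ]
5 [302.0832 453.2133]
6 [205.7608 418.3098]
7 [136.0607 343.6173]
```

View pics/w4.png

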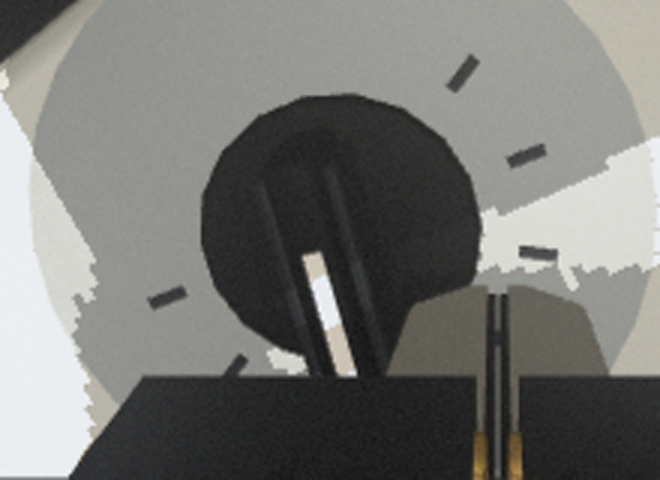

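The pointer is only part-way past green, because the finger lagged and slid inward. I'll move it out along the bar and on to the pose for the 6th click.

```bash
python3 -m pendant '[{"translation":[-2.5,0,-0.5],"twist":[0,0,0],"grip":-1},{"translation":[-2.5,0,-0.5],"twist":[0,0,0],"grip":-1},{"translation":[-1,-1.2,0],"twist":[0,0,0.03],"grip":-1},{"translation":[-0.7,-1.3,0],"twist":[0,0,0.03],"grip":-1},{"translation":[-0.3,-1.3,0],"twist":[0,0,0.03],"grip":-1},{"translation":[-0.2,-1.3,0],"twist":[0,0,0.03],"grip":-1},{"translation":[-0.2,-1.3,0],"twist":[0,0,0.03],"grip":-1},{"translation":[0,0,0],"twist":[0,0,0],"grip":-1},{"translation":[0,0,0],"twist":[0,0,0],"grip":-1},{"translation":[0,0,0],"twist":[0,0,0],"grip":-1}]' && python3 -c "
from h import *
report(-31.9,20,24,.085)
look('pics/w5.png')"
```

```text
t: 7.4
tool_pos: [0.5917, 0.0326, 0.084]
orientation: [0.891, 3.011, 0.001]
force: [-0.7, 0.3, 0.1]
opening: 0.0005
q6 -1.03 tcp [0.5917 0.0326 0.084 ] ty 57.027193852457366 F [-0.6546  0.2671  0.0899] -> [0.5919 0.0344 0.085 ] toolmm [ 0.8262  1.603  -1.0082] relpolar (np.float64(20.7973237862899), np.float64(22.382542960079743))
2 [526.3737 266.1146]
3 [499.8782 361.7566]
4 [428.5839 429.591 ]
5 [331.628  455.0263]
6 [231.881  433.0299]
7 [152.7113 367.9163]
```

View pics/w5.png

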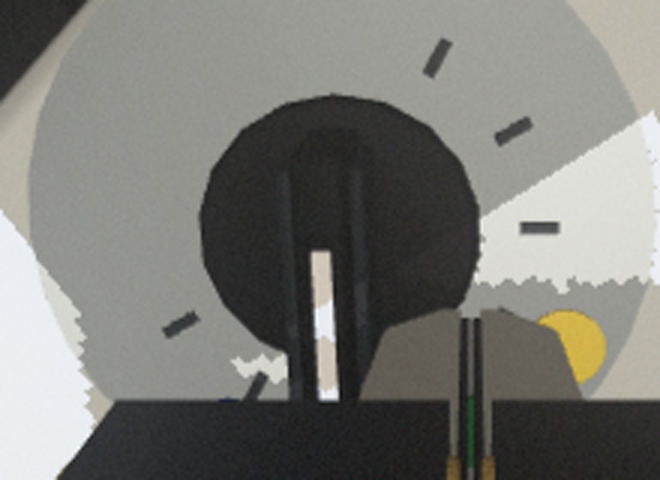

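The pointer is now in the orange click (6th), with the finger just behind it. One more click to go: I'll push past half way and stop short, so the knob snaps into blue by itself.

```bash
python3 -m pendant '[{"translation":[-1.9,-1.8,0],"twist":[0,0,0.08],"grip":-1},{"translation":[-1.9,-1.8,0],"twist":[0,0,0.08],"grip":-1},{"translation":[-1.9,-1.8,0],"twist":[0,0,0.08],"grip":-1},{"translation":[-1.9,-1.8,0],"twist":[0,0,0.08],"grip":-1},{"translation":[-1.9,-1.8,0],"twist":[0,0,0.08],"grip":-1},{"translation":[0,0,0],"twist":[0,0,0],"grip":-1},{"translation":[0,0,0],"twist":[0,0,0],"grip":-1},{"translation":[0,0,0],"twist":[0,0,0],"grip":-1},{"translation":[0,0,0],"twist":[0,0,0],"grip":-1},{"translation":[0,0,0],"twist":[0,0,0],"grip":-1}]' && python3 -c "
from h import *
report(-56,20,22.4,.085);report(-61.9,20,22.4,.085)
look('pics/w6.png')"
```

```text
t: 8.45
tool_pos: [0.5931, 0.0212, 0.0841]
orientation: [1.479, 2.77, 0.004]
force: [0.2, 0.0, -0.6]
opening: 0.0008
q6 -0.64 tcp [0.5931 0.0212 0.0841] ty 33.78548124084457 F [ 0.2348  0.02   -0.6222] -> [0.592  0.0205 0.085 ] toolmm [ 0.0673 -1.3567 -0.9332] relpolar (np.float64(20.072295039971742), np.float64(23.759219212033212))
q6 -0.64 tcp [0.5931 0.0212 0.0841] ty 33.78548124084457 F [ 0.2348  0.02   -0.6222] -> [0.5914 0.0175 0.085 ] toolmm [-2.1374 -3.5229 -0.94  ] relpolar (np.float64(17.52369800737779), np.float64(25.69664440901469))
2 [508.6268 185.2034]
3 [524.9405 286.3036]
4 [487.3227 377.3215]
5 [408.6145 436.5345]
6 [309.0753 451.486 ]
7 [211.9238 419.1989]
```

View pics/w6.png

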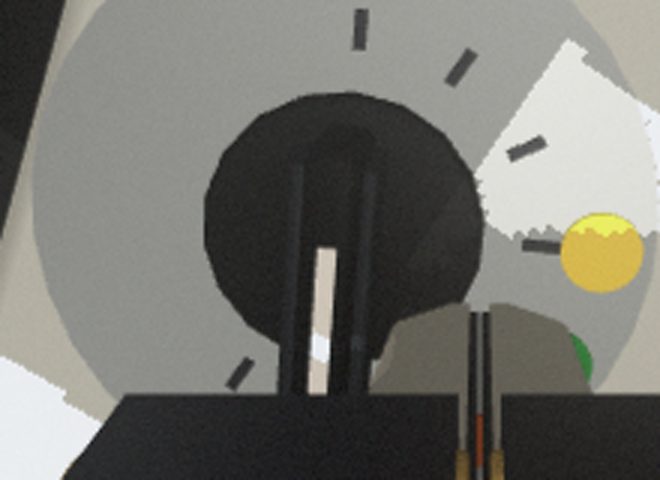

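The line now points at about -62°, which is the blue click. I'll back off, lift, and move over the start button.

```bash
python3 -m pendant '[{"translation":[0,5,0],"twist":[0,0,0],"grip":-1},{"translation":[0,5,0],"twist":[0,0,0],"grip":-1},{"translation":[0,0,-30],"twist":[0,0,0],"grip":-1},{"translation":[0,0,-30],"twist":[0,0,0],"grip":-1},{"translation":[0,0,-25],"twist":[0,0,0],"grip":-1},{"translation":[-26,-20,0],"twist":[0,0,0],"grip":-1},{"translation":[-26,-20,0],"twist":[0,0,0],"grip":-1},{"translation":[-26,-20,0],"twist":[0,0,0],"grip":-1},{"translation":[-26,-20,0],"twist":[0,0,0],"grip":-1},{"translation":[0,0,0],"twist":[0,0,0],"grip":-1}]' && python3 -c "
from h import *
s,R=pose();M=robot.camera_info('wrist')['cam_to_world']
p,d=robot.read_camera('wrist');cv2.imwrite('pics/w7.png',p[:,:,::-1])
for c in COL:
    for ce,a in blobs(p,(0,0,640,400),*COL[c],60): print(c,ce,a,onz('wrist',M,*ce,.073)[:2],onz('wrist',M,*ce,.09)[:2])
t=np.array([.5927,-.1043,.09]);print(s['tool_pos'],s['force'],R.T@(t-s['tool_pos'])*1000)
for k in (5,6,7):
    a=np.radians(YAW+105-30*k);print(k,proj('wrist',M,(C[0]+.032*np.cos(a),C[1]+.032*np.sin(a),.099)))
print(proj('wrist',M,(*C,.099)))"
```

```text
t: 9.5
tool_pos: [0.5964, -0.105, 0.1729]
orientation: [1.469, 2.773, 0.005]
force: [0.8, -0.5, -0.8]
opening: 0.0005
green [424.7918  68.2903] 341 [0.6097 0.0224] [0.6063 0.0181]
green [308.3064 199.074 ] 878 [ 0.5946 -0.1076] [ 0.5921 -0.1036]
yellow [439.7919  34.9378] 370 [0.6044 0.0459] [0.6013 0.0401]
orange [402.9296  85.0986] 71 [0.6037 0.0043] [0.6006 0.0011]
orange [319.6074 326.5828] 163 [ 0.6695 -0.2007] [ 0.6622 -0.1907]
orange [307.0786 330.6786] 140 [ 0.6625 -0.2105] [ 0.6557 -0.2   ]
blue [365.4322  94.9527] 317 [ 0.5849 -0.017 ] [ 0.583  -0.0188]
blue [609.6961 131.326 ] 181 [0.7562 0.067 ] [0.7434 0.0598]
blue [155.4848 148.6697] 330 [ 0.474  -0.1403] [ 0.4793 -0.1342]
blue [440.8641 257.068 ] 103 [ 0.7162 -0.087 ] [ 0.7059 -0.0843]
red [396.3932  92.    ] 117 [ 0.6027 -0.0023] [ 0.5997 -0.0051]
red [274.2735 255.3675] 117 [ 0.5984 -0.1647] [ 0.5956 -0.157 ]
[ 0.5964 -0.105   0.1729] [ 0.7708 -0.5247 -0.7679] [ 2.7205 -2.9964 82.8921]
5 (np.float64(399.1506957237776), np.float64(65.54415417523322))
6 (np.float64(374.1232516181535), np.float64(69.69175260171451))
7 (np.float64(350.97596785839517), np.float64(60.01150057954894))
(np.float64(381.8043012527977), np.float64(16.39956450451521))
```

View pics/w7.png

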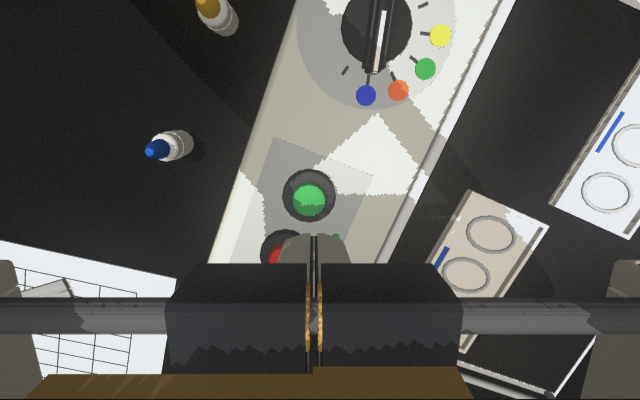

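The nose at (376,72) px sits on the blue tick, matching the 7th position (374,70). I'll centre over the green button at (308,199) and go down to just above it.

```bash
python3 -m pendant '[{"translation":[1.5,-1.5,20],"twist":[0,0,0],"grip":-1},{"translation":[1.2,-1.5,20],"twist":[0,0,0],"grip":-1},{"translation":[0,0,15],"twist":[0,0,0],"grip":-1},{"translation":[0,0,10],"twist":[0,0,0],"grip":-1},{"translation":[0,0,5],"twist":[0,0,0],"grip":-1},{"translation":[0,0,0],"twist":[0,0,0],"grip":-1},{"translation":[0,0,0],"twist":[0,0,0],"grip":-1},{"translation":[0,0,0],"twist":[0,0,0],"grip":-1},{"translation":[0,0,0],"twist":[0,0,0],"grip":-1},{"translation":[0,0,0],"twist":[0,0,0],"grip":-1}]' && python3 -c "
from h import *
s,R=pose();print(s['tool_pos'],s['force'],R.T@(np.array([.5925,-.104,.09])-s['tool_pos'])*1000)"
```

```text
t: 10.55
tool_pos: [0.5969, -0.0979, 0.1036]
orientation: [1.462, 2.772, 0.012]
force: [0.2, 0.1, 0.6]
opening: 0.0007
[ 0.5969 -0.0979  0.1036] [0.2361 0.0622 0.6124] [-2.486  -7.1984 13.5217]
```

```bash
python3 -m pendant '[{"translation":[-1.3,-3.6,0],"twist":[0,0,0],"grip":-1},{"translation":[-1.3,-3.6,0],"twist":[0,0,0],"grip":-1},{"translation":[0,0,0],"twist":[0,0,0],"grip":-1},{"translation":[0,0,5],"twist":[0,0,0],"grip":-1},{"translation":[0,0,4],"twist":[0,0,0],"grip":-1},{"translation":[0,0,0],"twist":[0,0,0],"grip":-1},{"translation":[0,0,0],"twist":[0,0,0],"grip":-1},{"translation":[0,0,0],"twist":[0,0,0],"grip":-1},{"translation":[0,0,0],"twist":[0,0,0],"grip":-1},{"translation":[0,0,0],"twist":[0,0,0],"grip":-1}]' && python3 -c "
from h import *
s,R=pose();print(s['tool_pos'],s['force'],R.T@(np.array([.5925,-.104,.09])-s['tool_pos'])*1000)"
```

```text
t: 11.55
tool_pos: [0.5924, -0.1052, 0.0945]
orientation: [1.462, 2.771, 0.012]
force: [1.1, -0.3, -1.3]
opening: 0.0005
[ 0.5924 -0.1052  0.0945] [ 1.069  -0.2601 -1.3115] [0.9403 0.647  4.475 ]
```

```bash
python3 -m pendant '[{"translation":[0,0,2],"twist":[0,0,0],"grip":-1},{"translation":[0,0,2],"twist":[0,0,0],"grip":-1},{"translation":[0,0,2],"twist":[0,0,0],"grip":-1},{"translation":[0,0,2],"twist":[0,0,0],"grip":-1},{"translation":[0,0,2],"twist":[0,0,0],"grip":-1},{"translation":[0,0,1.5],"twist":[0,0,0],"grip":-1},{"translation":[0,0,1.5],"twist":[0,0,0],"grip":-1},{"translation":[0,0,1.5],"twist":[0,0,0],"grip":-1},{"translation":[0,0,1.5],"twist":[0,0,0],"grip":-1},{"translation":[0,0,1.5],"twist":[0,0,0],"grip":-1}]'
```

```text
t: 12.55
tool_pos: [0.5928, -0.1052, 0.0881]
orientation: [1.461, 2.77, 0.011]
force: [-8.0, 2.1, 14.5]
opening: 0.0006
```

```bash
python3 -m pendant '[{"translation":[0,0,2],"twist":[0,0,0],"grip":-1},{"translation":[0,0,2],"twist":[0,0,0],"grip":-1},{"translation":[0,0,2.5],"twist":[0,0,0],"grip":-1},{"translation":[0,0,2.5],"twist":[0,0,0],"grip":-1},{"translation":[0,0,2.5],"twist":[0,0,0],"grip":-1},{"translation":[0,0,2.5],"twist":[0,0,0],"grip":-1},{"translation":[0,0,2.5],"twist":[0,0,0],"grip":-1},{"translation":[0,0,2.5],"twist":[0,0,0],"grip":-1},{"translation":[0,0,2.5],"twist":[0,0,0],"grip":-1},{"translation":[0,0,2.5],"twist":[0,0,0],"grip":-1}]'; python3 - <<'E'
from h import *
s,R=pose();print(s["tool_pos"],s["force"],s["wrist_torque"],R)
M=robot.camera_info("wrist")["cam_to_world"];p,d=robot.read_camera("wrist");np.savez("pics/w8.npz",p=p,d=d,M=M)
c=p[140:270,220:400,::-1];cv2.imwrite("pics/w8.png",cv2.resize(c,None,fx=4,fy=4,interpolation=2))
E
```

```text
t: 13.55
tool_pos: [0.5929, -0.1053, 0.088]
orientation: [1.458, 2.77, 0.009]
force: [-12.6, 2.7, 22.4]
opening: 0.0003
[ 0.5929 -0.1053  0.088 ] [-12.5599   2.7182  22.4214] [0.5    2.3786 0.0203] [[-0.5659  0.8244  0.0124]
 [ 0.8245  0.5659 -0.0001]
 [-0.0072  0.0102 -0.9999]]
```

View pics/w8.png

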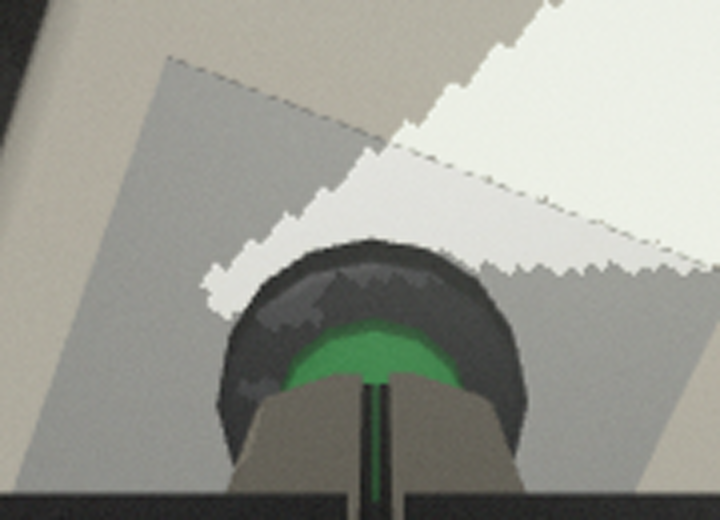

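The finger is on the green button but stopped at z = 0.088 against 22 N. I'll check the button's height from the depth image.

```bash
python3 - <<'E'
from h import *
def hts(f):
    D=np.load(f);p,d,M=D["p"],D["d"],D["M"];i=robot.camera_info("wrist");F=200/np.tan(np.radians(i["vertical_fov"]/2))
    v,u=np.mgrid[:400,:640];P=np.stack([(u-i["cx"])/F*d,-(v-i["cy"])/F*d,-d],-1)@M[:3,:3].T+M[:3,3]
    h=cv2.cvtColor(p,cv2.COLOR_RGB2HSV);r=np.hypot(P[...,0]-.5925,P[...,1]+.104)
    g=(cv2.inRange(h,*map(np.array,COL["green"]))>0)&(r<.02)&(d>0)
    z=P[...,2];col=(~g)&(r>.015)&(r<.019)&(h[...,2]<110)&(z<.1);deck=(r>.03)&(r<.034)&(d>0)&(z<.085)
    for n,m in(("green",g),("collar",col),("deck",deck)): print(f,n,m.sum(),np.percentile(z[m],[10,50,90]) if m.sum() else "")
    m=(d>0)&(r<.2)&(z>.10)&(z<.17); print("highest near", m.sum())
    return P,p
hts("pics/wrist1.npz");hts("pics/w8.npz")
E
```

```text
pics/wrist1.npz green 683 [0.0928 0.094  0.095 ]
pics/wrist1.npz collar 508 [0.0832 0.0841 0.085 ]
pics/wrist1.npz deck 1037 [0.0721 0.073  0.0741]
highest near 1671
pics/w8.npz green 499 [0.0857 0.0875 0.0894]
pics/w8.npz collar 784 [0.0833 0.0841 0.0849]
pics/w8.npz deck 1697 [0.0721 0.0729 0.0736]
highest near 3540
```

The green top went from 0.094 to 0.0875, about 6.5 mm, against a hard stop with force well over 5 N. It is fully pressed, so I'll release it straight up.

```bash
python3 -m pendant '[{"translation":[0,0,-3],"twist":[0,0,0],"grip":-1},{"translation":[0,0,-5],"twist":[0,0,0],"grip":-1},{"translation":[0,0,-10],"twist":[0,0,0],"grip":-1},{"translation":[0,0,-20],"twist":[0,0,0],"grip":-1},{"translation":[0,0,-25],"twist":[0,0,0],"grip":-1},{"translation":[0,0,-25],"twist":[0,0,0],"grip":-1},{"translation":[-30,0,-15],"twist":[0,0,0],"grip":-1},{"translation":[-30,0,0],"twist":[0,0,0],"grip":-1},{"translation":[0,0,0],"twist":[0,0,0],"grip":-1},{"translation":[0,0,0],"twist":[0,0,0],"grip":-1}]'; python3 - <<'E'
from h import *
M=robot.camera_info("wrist")["cam_to_world"];p,d=robot.read_camera("wrist")
i=robot.camera_info("wrist");F=200/np.tan(np.radians(i["vertical_fov"]/2))
v,u=np.mgrid[:400,:640];P=np.stack([(u-i["cx"])/F*d,-(v-i["cy"])/F*d,-d],-1)@M[:3,:3].T+M[:3,3]
h=cv2.cvtColor(p,cv2.COLOR_RGB2HSV)
for c,q in(("green",(.5925,-.104)),("red",(.6045,-.157))):
    g=(cv2.inRange(h,*map(np.array,COL[c]))>0)&(np.hypot(P[...,0]-q[0],P[...,1]-q[1])<.02);print(c,g.sum(),np.median(P[g][:,2]) if g.any() else "")
for k in (5,6,7):
    a=np.radians(YAW+105-30*k);print(k,proj('wrist',M,(C[0]+.032*np.cos(a),C[1]+.032*np.sin(a),.099)))
cv2.imwrite("pics/w9.png",p[:,:,::-1])
E
```

```text
t: 14.6
tool_pos: [0.6265, -0.1551, 0.1972]
orientation: [1.456, 2.77, 0.01]
force: [-0.2, -0.1, -0.7]
opening: 0.0005
green 826 0.0939991948244672
red 672 0.09404949149598854
5 (np.float64(401.44679473764154), np.float64(-22.65198506926481))
6 (np.float64(377.2191016829181), np.float64(-18.629793474218758))
7 (np.float64(354.91052459286493), np.float64(-28.88096023367811))
```

View pics/w9.png

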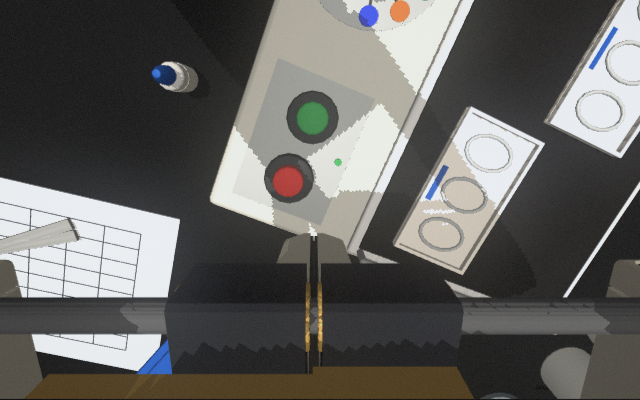

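Both button tops read 0.094, so green is back up and red is untouched. The arm is clear and the force is about zero.

```bash
python3 -c "
from plant import robot
print(robot.read_state()['t'],robot.close_job())"
```

```text
the job is handed in; nothing more can be done
14.65 None
```

The shaker should be running at the blue speed: the knob is in the blue click and the green start button was pressed fully once. I handed the job in at 14.65 s.

**Knob:** I pushed its counter-clockwise flank with the shut fingertip, from the 3rd click through yellow, green and orange to blue (7th). Just before the press, the wrist picture showed the pointer on the blue tick, within about 3 px of the predicted spot. Nothing went near the knob after that; the final picture shows only the edge of the dial, so I did not check it again.

**Start button:** The button top went down about 6.5 mm in the depth image, to a hard stop at about 22 N upward. After release its top read 0.094 m again, the same as before the press.

**One disagreement:** Depth put both button tops about 3–4 mm higher than the description says, so the fingertip stopped at 0.088 m where I expected 0.084 m. The travel and the hard stop agree with a full press.

**Everything else:** The red button stayed up at 0.094 m. The tool was clear at z = 0.197 m with about zero force at the end. The tool's path stayed clear of the trays and loose items, but I did not measure their positions again.

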